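# Refill the energy-ball carton and hold the clip open over its header board

### The job

Tip all five energy balls from the blue cup into the cardboard serving carton and stand the empty cup back upright on the table. Then take the red spring clip off its stand by squeezing its handles, and hold it wide open over the middle of the top edge of the carton's yellow header board, with the edge about half-way up between the gaping jaws and the clip not touching the board, so that a flavour card can be slipped in. Finish still holding the clip open there, and leave the fruit, bottle and jar where they are.

Things in the scene. Friction and masses are not known exactly. Their poses are not given: they have to be found in the camera images.
- cup_center (a point): Blue open plastic cup, loose, standing upright with the balls in it: 70 mm high, 68 mm outer diameter at the rim, 62 mm at the foot, wall 3 mm. This point is on its axis, 35 mm above its foot; z up its axis.
- ball0_center (a point): Brown energy ball, 22 mm diameter, loose, starts in the blue cup. This point is its centre.
- ball1_center (a point): Brown energy ball, 22 mm diameter, loose, starts in the blue cup. This point is its centre.
- ball2_center (a point): Brown energy ball, 22 mm diameter, loose, starts in the blue cup. This point is its centre.
- ball3_center (a point): Brown energy ball, 22 mm diameter, loose, starts in the blue cup. This point is its centre.
- ball4_center (a point): Brown energy ball, 22 mm diameter, loose, starts in the blue cup. This point is its centre.
- carton_in (a point): Open cardboard serving carton, fixed to the table: outer size 160 mm (its x) by 190 mm (its y), walls 50 mm high and 5 mm thick. This point is the centre of its inner floor, 5 mm above the table; axes are the carton's. Its +y side carries the yellow header board.
- card_edge (a point): Yellow upright header board of the carton, rigid, 4 mm thick, 160 mm long, 140 mm high above the table, fixed to the outside of the carton's +y wall. This point is the middle of its top edge: x runs along the edge, y through the board's thickness (away from the carton), z up.
- carton: The same serving carton with its header board; origin on the table under the carton's centre.
- cup: The same blue cup; origin at the centre of its foot, z up its axis.
- stand: Wooden clip stand, fixed: base 100 x 80 x 15 mm with an upright metal fin 60 mm long (its x), 4 mm thick (its y), top 60 mm above the table. The clip starts biting this fin, jaws down. Origin on the table under its centre.
- clip_grip (a point): Red spring clip, loose, 50 g, jaws down and handles up on the stand's fin; 44 mm wide along its hinge (x), 85 mm tall; jaws and handles part along y. This point is midway between the handles, at the height to squeeze them: 30 mm above the hinge (96 mm above the table at the start), 9 mm below the handles' top. Lift it 45 mm or more straight up to clear the fin.
- clip_mouth (a point): Point midway between the tips of the clip's jaws, 42 mm below its hinge and 72 mm below clip_grip, fixed to the clip's hinge body; x along the hinge, y the way the jaws part, z up towards the handles. With the jaws open, a board can enter at most 36 mm above this point before it meets the hinge.
- clip: The same clip; origin on its hinge, axes as clip_mouth. Its handles flare to about 55 mm over their outsides at the top. Squeezed along y from both sides they come in to about 25 mm (a stop), with 4 N per side at first and 8 N at the stop, and their tops rise 6 mm relative to the hinge; both jaws open alike and spring shut on release.
- clip_jaw (a joint): Opening angle of each jaw of the clip in rad: about 0 when it bites the stand's 4 mm fin, 0.36 fully open at the stop (jaw tips about 35 mm apart).
- banana: Single banana, loose bystander, about 170 mm long and 32 mm high.
- orange_center (a point): Orange, loose bystander, 70 mm across; this point is its centre.
- bidon: Green drinks bottle, loose bystander, 72 mm diameter, 190 mm tall, upright; origin under its foot.
- jar: Amber jar with a red lid, loose bystander, 68 mm diameter, 100 mm tall, upright; origin under its foot.
Mind the look-alikes: they are no part of the job. What is meant by the cup is not turquoise, and is the smaller of those in its own colour.

How it is judged:
By the outcome, as a careful person would: the job done as asked, in the order asked, and still so for the second after the job is handed in, while the arm keeps its last pose, push and grip.
It also fails if it takes over 72 s, if anything falls off the work surface, if the arm or the gripper's body presses on something with over 40 N, if the wrist force passes 120 N, or if a joint passes its speed limit or range.

### The arm

A 7-joint arm with a two-finger parallel gripper is mounted at the origin on the work surface. World frame = base frame: x ahead of the robot, y to its left, z up, the work surface at z = 0. Lengths are in mm, angles in rad, forces in N, time in s.
With the tool pointing down it reaches from about 400 to 925 mm from the base axis. Payload 4.1 kg.
Tool frame: the origin (TCP) lies between the finger pads; the fingertips stand ahead of it and the grasp point (between the pads) lies 6 mm ahead of it (ctrl.tip_reach is the z of the fingertips in the tool frame, in mm); z points along the fingers, y is the line along which they close (so a half turn about z gives the same grasp; the last joint's range is limited). The gripper opens to 85 mm and grips with 20 to 120 N. Pads are 22 mm wide; open, the fingers measure 114 mm over their backs; the gripper's body (76 mm by 85 mm) begins 54 mm behind the grasp point. The pads swing forward as they close: fully open they stand 13 mm farther back than shut.
Start: joints at [-1.245, 0.398, 0.045, 1.537, -0.019, 1.207, -0.051], TCP at [267.872, 592.27, 256.347] pointing down, gripper open.
Joint ranges: [-2.82, 2.82], [-0.49, 2.23], [-1.37, 1.46], [0, 2.46], [-1.36, 4.5], [0.23, 2], [-2.94, 2.94]. Speed limits (rad/s): [2.57, 2.57, 3.14, 3.14, 3.14, 3.14, 3.14].

### API

Orientations are given as a 3x3 rotation matrix whose columns are the frame's x, y, z axes.
In Python, from station import status, eyes, ctrl gives the robot as it stands. The module is installed in compiled form; this text tells all that it offers.
- The arm moves only by the tool arm_command, never from a script. Its argument "plan" is a list of rows, each a list of 7 numbers: the turn, a rotation vector about the tool's x, y, z in rad, then the shift along the tool's x, y, z in mm, then the closure, from -1 (fully open) to 1 (shut). In form: [[ax, ay, az, tx, ty, tz, grip], ...]. A call has 1 to 8 rows; each row is the pose to reach, as a shift and turn from the pose commanded when the call began, along the tool's axes at that moment; what a row does not reach only later rows make up. A row lasts 1/10 s, in which the tool goes at most 50 mm and 8.59 degrees, less where a joint would pass 70% of its speed; a pose out of reach is approached as far as the arm can. A call with a gripper value outside its range is refused whole. The fingers move at their own pace and stop on an object; the grip force is fixed at half the most. Time passes only in rows, so rows that repeat a pose let the fingers close. It gives the time, the measured TCP pose, the force, the opening and the grip force at its end, in the units of the state.
- status.state(): the state, without advancing time (a new reading comes with each control period).
- eyes.grab_frame(name): name is "scene" or "top" or "wrist"; returns a dict with "frame" (480x640x3 uint8, red, green, blue), "intrinsics" (3x3 intrinsics, pixels), "world_to_cam" (4x4, takes a point from world to camera coordinates); the wrist camera has in their place "hand_eye" (4x4, takes a point from camera to tool coordinates, whose origin is the TCP and whose axes are the flange's). Camera axes: x right, y down, z forward; pixel columns grow to the right and rows downward; lengths in mm; the calibration is good to about 2 mm. A picture is of the moment at which its call begins: read the wrist's pose just before it. There is no depth.
- ctrl.job_done(): hands the job in; it is judged then, once.
The state is a dict: "time_s": time; "joint_positions": joint angles; "joint_velocities": joint speeds; "effort": joint torques, N m; "eef_pos": TCP position; "tool_rot": TCP orientation; "ft_force": force on the tool from outside, world axes, zero at the start; "moment": the same for the moment, N m; "width": finger opening in mm; "grip_force": force on a finger pad.
Only numpy, scipy, OpenCV 4.12 (cv2) and the standard library are available. Lean on these libraries where they do the work, as an engineer would, in place of code of your own. Each camera call takes 0.05 s, during which the arm holds its last target. There are 200 camera calls.

## Working session

There is one attempt and no reset: what is moved stays moved. The work goes in short steps, Python scripts to look and compute and a tool call to move; the robot and the scene stay as the last step left them, time stands still between calls to the robot, and variables do not carry over. Pictures are saved under pics/ and viewed, at most 10 in all, crops included, and the job is handed in when it is done.

Besides the shell and the picture viewer there is one more tool, called after "Emit:" by a JSON object that holds its "name" and its "arguments", one argument or row to a line. arm_command: Moves the arm, as the interface text tells. Its arguments: {"type":"object","properties":{"plan":{"type":"array","items":{"type":"array","items":{"type":"number"}}}},"required":["plan"]}

```bash
mkdir -p pics; cat > h.py <<'E'
import numpy as np, cv2, json
from station import status, eyes, ctrl
def grab(n):
    s=status.state(); f=eyes.grab_frame(n)
    K=np.array(f["intrinsics"]); 
    if n=="wrist":
        X=np.array(f["hand_eye"]); T=np.eye(4); T[:3,:3]=np.array(s["tool_rot"]); T[:3,3]=s["eef_pos"]
        c2w=T@X
    else: c2w=np.linalg.inv(np.array(f["world_to_cam"]))
    return np.array(f["frame"]),K,c2w
def save(n,fn): 
    im,K,c=grab(n); cv2.imwrite("pics/"+fn,im[:,:,::-1]); np.savez("pics/"+fn+".npz",im=im,K=K,c=c); return im,K,c
def load(fn):
    d=np.load("pics/"+fn+".npz"); return d["im"],d["K"],d["c"]
def plane(uv,K,c,z):
    uv=np.atleast_2d(uv).astype(float)
    d=(c[:3,:3]@np.linalg.inv(K)@np.c_[uv,np.ones(len(uv))].T).T
    o=c[:3,3]; return o+d*((z-o[2])/d[:,2])[:,None]
def proj(p,K,c):
    p=np.atleast_2d(p); q=(np.linalg.inv(c)@np.c_[p,np.ones(len(p))].T)[:3]; q=K@q; return (q[:2]/q[2]).T
E
python3 - <<'E'
from h import *
for n in("scene","top"):
    im,K,c=save(n,n+"0.png"); print(n,K.tolist(),np.round(c,3).tolist())
a=[cv2.imread(f"pics/{n}0.png") for n in("scene","top")]
s=status.state(); print({k:np.round(v,3).tolist() for k,v in s.items()}, ctrl.tip_reach)
E
```

```text
scene [[518.6656041867093, 0.0, 315.0854724955576], [0.0, 518.6656041867093, 231.18659481005454], [0.0, 0.0, 1.0]] [[0.264, 0.664, -0.699, 1368.746], [0.965, -0.177, 0.195, -219.511], [0.006, -0.726, -0.688, 869.009], [0.0, 0.0, 0.0, 1.0]]
top [[444.6140089614595, 0.0, 321.7087599168456], [0.0, 444.6140089614595, 240.2254888668077], [0.0, 0.0, 1.0]] [[-0.023, -0.997, 0.076, 503.774], [-1.0, 0.024, 0.014, 10.474], [-0.015, -0.076, -0.997, 942.249], [0.0, 0.0, 0.0, 1.0]]
{'time_s': 0.1, 'joint_positions': [-1.245, 0.399, 0.045, 1.538, -0.019, 1.207, -0.051], 'joint_velocities': [0.001, -0.002, 0.001, -0.004, 0.0, 0.001, -0.001], 'effort': [0.004, -47.626, 1.37, -25.495, 0.012, 0.005, 0.0], 'eef_pos': [267.64, 591.784, 255.379], 'tool_rot': [[-0.911, 0.412, -0.001], [0.412, 0.911, -0.002], [-0.0, -0.002, -1.0]], 'ft_force': [-0.176, -0.629, 0.062], 'moment': [0.001, -0.041, -0.033], 'grip_force': 0.0, 'width': 85.321} 25.0
```

View pics/scene0.png

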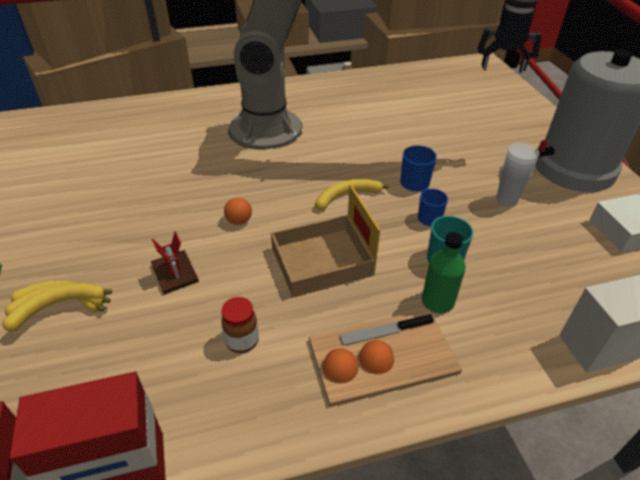

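View pics/top0.png

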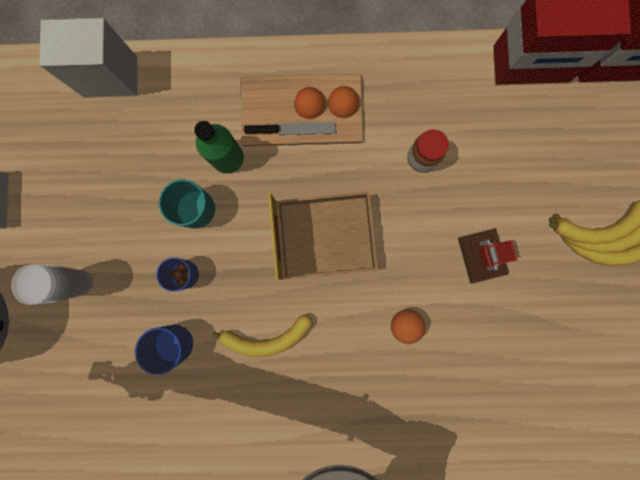

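The scene view shows the small blue cup at (432,207), the carton at (325,255) with its yellow board on the far right, and the clip on its stand at (172,262). The top view shows the small cup with balls at (177,274), the carton at about (325,235) with its board at x≈275, and the clip at (493,254). The teal cup (185,205) and the big blue cup (163,350) are look-alikes.

```bash
python3 - <<'E'
from h import *
def comps(im,lo,hi,mina=60):
    h=cv2.cvtColor(im,cv2.COLOR_RGB2HSV); m=cv2.inRange(h,np.array(lo),np.array(hi))
    n,l,s,ce=cv2.connectedComponentsWithStats(m)
    return [(s[i].tolist(),np.round(ce[i],1).tolist(),(l==i).astype(np.uint8)) for i in range(1,n) if s[i][4]>mina]
T=load("top0.png"); S=load("scene0.png")
for nm,(im,K,c) in(("top",T),("scene",S)):
    print(nm)
    for col,lo,hi in(("blue",(108,120,30),(125,255,255)),("teal",(82,100,30),(100,255,255)),("green",(50,100,20),(80,255,255)),("yellow",(20,150,60),(32,255,255)),("red",(0,170,60),(5,255,255)),("orange",(6,200,120),(14,255,255))):
        for s,ce,m in comps(im,lo,hi,150):
            r=cv2.minAreaRect(cv2.findContours(m,0,1)[0][0])
            print(col,s,ce,"plane0",np.round(plane(ce,K,c,0)[0,:2]),"minrect",np.round(cv2.boxPoints(r)).tolist() if col in("yellow","blue","red") else "")
im,K,c=T
cr=[cv2.resize(im[y-40:y+40,x-50:x+50],None,fx=4,fy=4,interpolation=2) for x,y in((177,274),(487,256))]
cr2=cv2.resize(im[180:290,255:392],None,fx=2.9,fy=2.9,interpolation=2)
imS=S[0]; cr3=cv2.resize(imS[225:300,135:213],None,fx=4.25,fy=4.25,interpolation=2)
out=np.zeros((600,800,3),np.uint8)
out[:320,:400]=cr[0][:300+20]; out[:320,400:]=cr[1]
a=cv2.resize(cr2,(350,280)); out[320:,:350]=a; b=cv2.resize(cr3,(291,280)); out[320:,400:691]=b
cv2.imwrite("pics/crop1.png",out[:,:,::-1])
E
```

```text
top
blue [158, 258, 34, 33, 157] [178.0, 272.7] plane0 [514. 330.] minrect [[157.0, 261.0], [189.0, 256.0], [193.0, 287.0], [161.0, 292.0]]
blue [136, 328, 46, 44, 773] [166.1, 345.5] plane0 [362. 355.] minrect [[131.0, 352.0], [151.0, 319.0], [190.0, 341.0], [171.0, 375.0]]
teal [159, 180, 52, 47, 1524] [184.3, 202.2] plane0 [665. 317.] minrect 
green [196, 125, 47, 47, 1329] [220.5, 149.9] plane0 [777. 238.] minrect 
yellow [268, 193, 14, 86, 273] [273.8, 236.4] plane0 [586. 125.] minrect [[268.0, 193.0], [274.0, 193.0], [282.0, 278.0], [276.0, 278.0]]
yellow [550, 201, 90, 65, 3053] [604.8, 239.1] plane0 [ 563. -573.] minrect [[549.0, 216.0], [639.0, 201.0], [649.0, 260.0], [559.0, 275.0]]
yellow [216, 315, 96, 41, 1468] [266.8, 340.0] plane0 [369. 143.] minrect [[215.0, 334.0], [310.0, 314.0], [316.0, 344.0], [222.0, 365.0]]
red [521, 0, 119, 50, 3762] [580.3, 18.3] plane0 [1049. -554.] minrect [[520.0, 1.0], [638.0, -6.0], [641.0, 42.0], [523.0, 49.0]]
red [494, 33, 15, 51, 377] [500.8, 57.7] plane0 [ 965. -376.] minrect [[493.0, 34.0], [506.0, 33.0], [509.0, 83.0], [496.0, 83.0
[... 1314 characters left out ...]
], [569.0, 0.0], [552.0, 52.0]]
red [615, 0, 25, 19, 214] [630.2, 6.7] plane0 [-574. 1796.] minrect [[614.0, 1.0], [621.0, -8.0], [645.0, 10.0], [638.0, 19.0]]
red [529, 58, 32, 39, 232] [544.1, 77.0] plane0 [ -77. 1028.] minrect [[527.0, 61.0], [531.0, 57.0], [562.0, 94.0], [557.0, 98.0]]
red [222, 297, 31, 30, 694] [237.0, 311.1] plane0 [ 677. -195.] minrect [[219.0, 301.0], [249.0, 295.0], [254.0, 322.0], [225.0, 328.0]]
red [0, 372, 146, 108, 10128] [73.1, 423.1] plane0 [ 846. -510.] minrect [[-16.0, 405.0], [138.0, 371.0], [155.0, 447.0], [0.0, 481.0]]
red [109, 422, 56, 58, 573] [149.1, 464.9] plane0 [ 955. -385.] minrect [[109.0, 479.0], [156.0, 422.0], [188.0, 449.0], [141.0, 506.0]]
```

View pics/crop1.png

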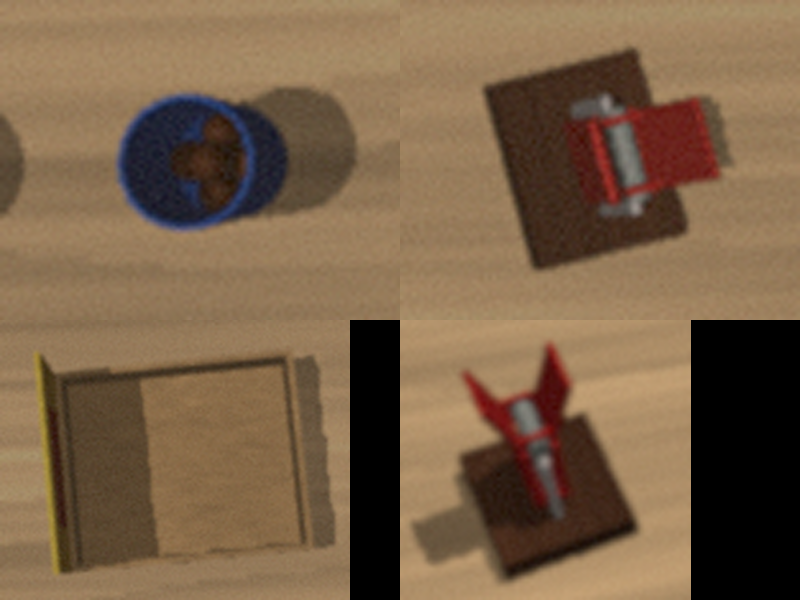

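The crops show: cup rim centre ≈ (173.8,274.5) in the top view; stand base corners ≈ (458.8,238), (495.8,228.5), (509,274), (472,283); header top edge from (270.3,193.8) to (279.3,278.6); carton far rim corners (372.4,194.5) and (377.5,268.4).

```bash
python3 - <<'E'
from h import *
im,K,c=load("top0.png")
P=lambda uv,z:np.round(plane(uv,K,c,z)[:,:2],1)
print("cup",P([(173.75,274.5)],70))
st=P([(458.75,238),(495.75,228.5),(509,274),(472,283)],15); print("stand",st.tolist(),st.mean(0))
for a,b in((0,1),(1,2),(2,3),(3,0)): d=st[b]-st[a]; print(np.linalg.norm(d),np.degrees(np.arctan2(*d[::-1])))
print("hdr",P([(270.3,193.8),(279.3,278.6)],140).tolist())
print("carton",P([(372.4,194.5),(377.5,268.4)],50).tolist())
print("teal",P([(183,203)],90),"big blue",P([(159,351)],95), "bidon",P([(204,130)],190),P([(228,160)],0))
Ks=load("scene0.png")
print("banana",P([(216,334),(266,348),(310,320)],16).tolist(),"orange",P([(408,326)],35),"jar",P([(432,145)],100))
E
```

```text
cup [[509.8 314.8]]
stand [[572.1, -262.4], [590.1, -340.0], [495.0, -362.2], [478.3, -285.3]] [ 533.875 -312.475]
79.66027868392129 -76.94069097417469
97.65679699846808 -166.8602641136951
78.69243928103892 102.25240016593962
96.55490665937182 13.719615907565458
hdr [[652.3, 113.3], [497.5, 99.4]]
carton [[662.1, -82.2], [512.6, -87.6]]
teal [[647.9 290. ]] big blue [[366.4 333.8]] bidon [[758.1 220.6]] [[754.5 221.8]]
banana [[385.7, 245.8], [355.1, 142.8], [410.0, 51.1]] orange [[ 395.7 -146.6]] jar [[ 746.5 -194.5]]
```

```bash
cat >> h.py <<'E'
from scipy.spatial.transform import Rotation as Ro
def Rtool(az,beta):
    """tool y along azimuth az (deg), tool z tilted from down by beta deg towards the +tangent (az+90)"""
    a=np.radians(az); b=np.radians(beta); y=np.array([np.cos(a),np.sin(a),0]); t=np.array([-np.sin(a),np.cos(a),0])
    z=t*np.sin(b)+np.array([0,0,-np.cos(b)]); return np.c_[np.cross(y,z),y,z]
def cup_tcp(center,az,tilt,al=35,h=13,deep=5):
    """TCP pose for cup centre given, cup tilted by `tilt` deg with mouth towards -tangent"""
    R=Rtool(az,tilt-al); R0=Rtool(az,-al); g=np.array([0,0,h])-0 ; 
    rel=R0.T@g+np.array([0,0,deep-6]); return np.array(center)+R@rel,R
def row(p,R,s=None):
    s=s or status.state(); R0=np.array(s["tool_rot"]); 
    return np.round(Ro.from_matrix(R0.T@R).as_rotvec(),3).tolist(),np.round(R0.T@(np.array(p)-s["eef_pos"]),1).tolist()
def st():
    s=status.state(); print({k:np.round(s[k],2).tolist() for k in("time_s","joint_positions","eef_pos","ft_force","width","grip_force")}); return s
E
python3 - <<'E'
from h import *
p,R=cup_tcp([510,315,35],31.7,0); print(p)
pre=p-110*R[:,2]; print(pre,row(pre,R))
E
```

```text
[509.69860184 315.4880052   48.81915204]
[476.54480457 369.16857766 138.92587692] ([0.179, -0.592, 0.575], [-282.1, -116.6, 116.7])
```

Emit:
{"name": "arm_command", "arguments": {
  "plan": [
    [0.09,-0.3,0.29,-141,-58,0,-1],
    [0.09,-0.3,0.29,-141,-58,0,-1],
    [0.18,-0.59,0.575,-282,-117,20,-1],
    [0.18,-0.59,0.575,-282,-117,50,-1],
    [0.18,-0.59,0.575,-282,-117,80,-1],
    [0.18,-0.59,0.575,-282,-117,117,-1],
    [0.18,-0.59,0.575,-282,-117,117,-1],
    [0.18,-0.59,0.575,-282,-117,117,-1]
  ]
}}

```text
time_s: 0.9
eef_pos: [476.9, 361.8, 134.7]
tool_rot: [[-0.428, 0.855, 0.293], [0.695, 0.519, -0.498], [-0.578, -0.009, -0.816]]
ft_force: [-0.4, -1.0, 0.3]
width: 85.2
grip_force: 0.0
```

```bash
python3 - <<'E'
from h import *
st(); save("wrist","w1.png")
p,R=cup_tcp([510,315,35],31.7,0); pre=p-110*R[:,2]; print(row(pre,R),row(p,R))
E
```

```text
{'time_s': 0.9, 'joint_positions': [-1.25, 0.59, 0.35, 1.72, 0.41, 1.15, -0.61], 'eef_pos': [476.9, 361.76, 134.66], 'ft_force': [-0.38, -0.98, 0.26], 'width': 85.22, 'grip_force': 0.0}
([-0.007, 0.002, -0.001], [1.5, 1.9, -3.7]) ([-0.007, 0.002, -0.001], [1.7, 2.7, 106.3])
```

View pics/w1.png

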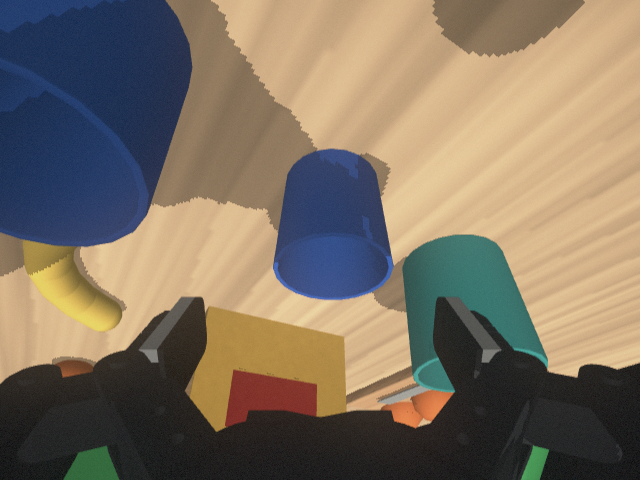

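The wrist view shows the blue cup rim ellipse centred at about (333,266), 118 px wide, between the fingers, with the teal cup to the right and the big cup to the left, both clear.

```bash
python3 - <<'E'
from h import *
im,K,c=load("w1.png")
hsv=cv2.cvtColor(im,cv2.COLOR_RGB2HSV)
print(plane([(333,266),(274,264),(393,264)],K,c,70).round(1).tolist(), plane([(333,299),(333,233)],K,c,70).round(1).tolist())
ce=plane([(333,266)],K,c,70)[0]
for C in ([510,315,35],[ce[0],ce[1],35]):
    p,R=cup_tcp(C,31.7,0); print(row(p,R))
E
```

```text
[[510.2, 320.3, 70.0], [481.3, 304.5, 70.0], [537.2, 339.5, 70.0]] [[530.4, 289.1, 70.0], [494.3, 344.8, 70.0]]
([-0.007, 0.002, -0.001], [1.7, 2.7, 106.3])
([-0.007, 0.002, -0.001], [5.3, 5.6, 103.7])
```

Emit:
{"name": "arm_command", "arguments": {
  "plan": [
    [-0.007,0,0,3.5,4,35,-1],
    [-0.007,0,0,3.5,4,65,-1],
    [-0.007,0,0,3.5,4,90,-1],
    [-0.007,0,0,3.5,4,105,-1],
    [-0.007,0,0,3.5,4,105,-1],
    [-0.007,0,0,3.5,4,105,-1]
  ]
}}

```text
time_s: 1.55
eef_pos: [510.1, 324.7, 52.0]
tool_rot: [[-0.431, 0.848, 0.307], [0.699, 0.529, -0.48], [-0.57, 0.008, -0.822]]
ft_force: [0.6, -0.2, 0.2]
width: 85.4
grip_force: 0.0
```

```bash
python3 - <<'E'
from h import *
st(); save("wrist","w2.png")
p,R=cup_tcp([510.5,318,35],31.7,0); print(p,row(p,R))
E
```

```text
{'time_s': 1.55, 'joint_positions': [-1.18, 0.69, 0.36, 1.79, 0.44, 0.94, -0.63], 'eef_pos': [510.13, 324.65, 51.96], 'ft_force': [0.56, -0.23, 0.22], 'width': 85.39, 'grip_force': 0.0}
[510.19860184 318.4880052   48.81915204] ([0.01, -0.005, -0.001], [-2.7, -3.5, 6.0])
```

View pics/w2.png

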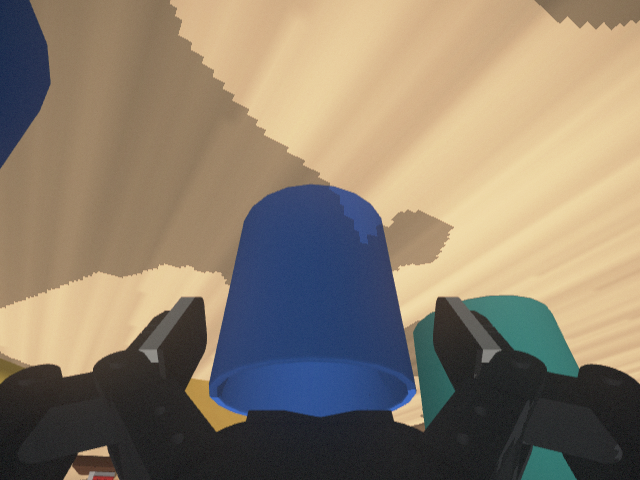

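The view shows the cup centred at x≈313 between the fingertips (x≈200 and 440), mouth by the palm; a few mm deeper, then close.

Emit:
{"name": "arm_command", "arguments": {
  "plan": [
    [0.01,-0.005,0,-2,-2,5,-1],
    [0.01,-0.005,0,-2,-2,5,-1],
    [0.01,-0.005,0,-2,-2,5,1],
    [0.01,-0.005,0,-2,-2,5,1],
    [0.01,-0.005,0,-2,-2,5,1],
    [0.01,-0.005,0,-2,-2,5,1],
    [0.01,-0.005,0,-2,-2,5,1],
    [0.01,-0.005,0,-2,-2,5,1]
  ]
}}

```text
time_s: 2.4
eef_pos: [510.9, 318.6, 49.0]
tool_rot: [[-0.429, 0.852, 0.3], [0.696, 0.524, -0.491], [-0.575, -0.001, -0.818]]
ft_force: [-1.6, 0.7, 5.6]
width: 65.4
grip_force: 64.8
```

```bash
python3 - <<'E'
from h import *
s=st()
p,R=cup_tcp([510.5,318,35],31.7,0); off=np.array(s["eef_pos"])-p; print(off)
up=np.array(s["eef_pos"])+[0,0,165]; print("up",row(up,np.array(s["tool_rot"])))
E
```

```text
{'time_s': 2.4, 'joint_positions': [-1.18, 0.7, 0.36, 1.79, 0.44, 0.95, -0.63], 'eef_pos': [510.85, 318.61, 49.02], 'ft_force': [-1.57, 0.7, 5.64], 'width': 65.43, 'grip_force': 64.8}
[0.65611958 0.12017278 0.19591058]
up ([0.0, 0.0, 0.0], [-94.9, -0.2, -134.9])
```

Emit:
{"name": "arm_command", "arguments": {
  "plan": [
    [0,0,0,-6,0,-8,1],
    [0,0,0,-17,0,-25,1],
    [0,0,0,-34,0,-49,1],
    [0,0,0,-51,0,-73,1],
    [0,0,0,-68,0,-98,1],
    [0,0,0,-85,0,-121,1],
    [0,0,0,-95,0,-135,1],
    [0,0,0,-95,0,-135,1]
  ]
}}

```text
time_s: 3.2
eef_pos: [512.1, 318.8, 215.6]
tool_rot: [[-0.427, 0.852, 0.302], [0.699, 0.523, -0.488], [-0.574, 0.003, -0.819]]
ft_force: [0.6, -0.1, -1.6]
width: 65.3
grip_force: 66.0
```

```bash
python3 - <<'E'
from h import *
s=st()
for az in(0,5,10):
    for f in ((545,180,205),(580,35,205)):
        p,R=cup_tcp(f,az,0); print(az,f,p.round(0),row(p,R))
E
```

```text
{'time_s': 3.2, 'joint_positions': [-1.2, 0.47, 0.38, 1.7, 0.44, 1.22, -0.49], 'eef_pos': [512.11, 318.82, 215.59], 'ft_force': [0.64, -0.13, -1.64], 'width': 65.32, 'grip_force': 65.99}
0 (545, 180, 205) [545. 181. 219.] ([0.318, -0.001, 0.449], [-112.5, -44.3, 74.7])
0 (580, 35, 205) [580.  36. 219.] ([0.318, -0.001, 0.449], [-228.8, -90.3, 156.0])
5 (545, 180, 205) [545. 181. 219.] ([0.268, -0.0, 0.378], [-112.5, -44.3, 74.7])
5 (580, 35, 205) [580.  36. 219.] ([0.268, -0.0, 0.378], [-228.8, -90.3, 156.0])
10 (545, 180, 205) [545. 181. 219.] ([0.218, -0.0, 0.306], [-112.5, -44.4, 74.7])
10 (580, 35, 205) [580.  36. 219.] ([0.218, -0.0, 0.306], [-228.8, -90.4, 156.0])
```

Emit:
{"name": "arm_command", "arguments": {
  "plan": [
    [0.02,0,0.03,-16,-6,11,1],
    [0.07,0,0.1,-55,-22,38,1],
    [0.12,0,0.17,-97,-38,66,1],
    [0.17,0,0.24,-139,-55,95,1],
    [0.22,0,0.31,-180,-71,123,1],
    [0.26,0,0.36,-212,-84,145,1],
    [0.27,0,0.38,-229,-90,156,1],
    [0.27,0,0.38,-229,-90,156,1]
  ]
}}

```text
time_s: 4.0
eef_pos: [578.2, 27.9, 216.9]
tool_rot: [[-0.064, 0.997, 0.038], [0.812, 0.074, -0.579], [-0.58, -0.006, -0.815]]
ft_force: [-0.7, 0.3, -1.3]
width: 65.4
grip_force: 66.0
```

```bash
python3 - <<'E'
from h import *
s=st()
for t,z in ((15,205),(30,200),(45,190),(60,175),(75,165),(90,155),(105,150),(120,148)):
    p,R=cup_tcp((580,40,z),5,t); print(t,row(p,R))
E
```

```text
{'time_s': 4.0, 'joint_positions': [-0.86, 0.46, 0.57, 1.77, 0.38, 1.17, -0.42], 'eef_pos': [578.22, 27.9, 216.93], 'ft_force': [-0.72, 0.3, -1.32], 'width': 65.37, 'grip_force': 66.02}
15 ([-0.012, 0.269, -0.009], [6.3, 2.7, -6.5])
30 ([-0.011, 0.531, -0.011], [7.2, 2.8, 0.6])
45 ([-0.009, 0.793, -0.012], [11.8, 2.9, 12.1])
60 ([-0.008, 1.055, -0.014], [20.2, 3.0, 28.0])
75 ([-0.006, 1.317, -0.015], [26.7, 3.1, 39.7])
90 ([-0.004, 1.578, -0.016], [34.0, 3.2, 51.1])
105 ([-0.002, 1.84, -0.017], [39.3, 3.3, 57.9])
120 ([0.0, 2.102, -0.018], [43.4, 3.3, 61.6])
```

Emit:
{"name": "arm_command", "arguments": {
  "plan": [
    [-0.01,0.13,-0.01,3,1,-3,1],
    [-0.01,0.27,-0.01,6,3,-6,1],
    [-0.01,0.4,-0.01,7,3,-3,1],
    [-0.01,0.53,-0.01,7,3,1,1],
    [-0.01,0.66,-0.01,9,3,6,1],
    [-0.01,0.79,-0.01,12,3,12,1],
    [-0.01,0.92,-0.01,16,3,20,1],
    [-0.01,1.05,-0.01,20,3,28,1]
  ]
}}

```text
time_s: 4.8
eef_pos: [581.7, 36.4, 182.5]
tool_rot: [[-0.089, 0.995, -0.037], [0.9, 0.096, 0.425], [0.427, 0.005, -0.904]]
ft_force: [0.5, -0.4, -1.7]
width: 65.6
grip_force: 66.7
```

```bash
python3 - <<'E'
from h import *
s=st()
for t,z in ((60,175),(70,167),(80,160),(90,155),(100,152),(110,150),(120,148)):
    p,R=cup_tcp((580,40,z),5,t); print(t,row(p,R))
E
```

```text
{'time_s': 4.8, 'joint_positions': [-0.15, 0.42, 0.31, 1.77, -0.61, 1.15, 0.55], 'eef_pos': [581.7, 36.44, 182.49], 'ft_force': [0.53, -0.36, -1.67], 'width': 65.59, 'grip_force': 66.65}
60 ([0.0, -0.005, 0.01], [-7.2, -1.5, -3.3])
70 ([-0.0, 0.17, 0.01], [-12.6, -1.5, 5.4])
80 ([-0.001, 0.344, 0.01], [-17.2, -1.6, 13.5])
90 ([-0.002, 0.519, 0.01], [-20.6, -1.6, 20.0])
100 ([-0.003, 0.693, 0.01], [-22.8, -1.6, 24.9])
110 ([-0.004, 0.868, 0.01], [-24.2, -1.6, 29.1])
120 ([-0.005, 1.042, 0.009], [-25.2, -1.7, 33.3])
```

Emit:
{"name": "arm_command", "arguments": {
  "plan": [
    [0,0.06,0.01,-10,-1,0,1],
    [0,0.13,0.01,-11,-1,3,1],
    [0,0.2,0.01,-13,-1,7,1],
    [0,0.27,0.01,-15,-1,10,1],
    [0,0.34,0.01,-17,-1,13,1],
    [0,0.41,0.01,-18,-1,16,1],
    [0,0.48,0.01,-20,-1,18,1],
    [0,0.55,0.01,-21,-1,21,1]
  ]
}}

```text
time_s: 5.6
eef_pos: [581.6, 26.0, 153.8]
tool_rot: [[-0.045, 0.996, -0.076], [0.548, 0.088, 0.832], [0.835, -0.004, -0.55]]
ft_force: [-0.1, -0.1, -1.3]
width: 65.7
grip_force: 66.7
```

```bash
python3 - <<'E'
from h import *
s=st()
for t,z in ((90,155),(100,152),(110,150),(120,148)):
    p,R=cup_tcp((580,40,z),5,t); print(t,row(p,R))
E
```

```text
{'time_s': 5.6, 'joint_positions': [0.18, 0.66, 0.17, 1.73, -0.97, 1.46, 0.92], 'eef_pos': [581.63, 26.04, 153.81], 'ft_force': [-0.06, -0.1, -1.27], 'width': 65.67, 'grip_force': 66.69}
90 ([-0.003, -0.029, -0.003], [1.6, -0.4, -0.8])
100 ([-0.003, 0.146, -0.003], [-2.9, -0.4, 2.3])
110 ([-0.003, 0.32, -0.003], [-6.2, -0.4, 5.1])
120 ([-0.002, 0.495, -0.004], [-9.2, -0.4, 8.2])
```

Emit:
{"name": "arm_command", "arguments": {
  "plan": [
    [0,0.07,0,-1,0,1,1],
    [0,0.14,0,-3,0,2,1],
    [0,0.21,0,-4,0,3,1],
    [0,0.28,0,-5,0,4,1],
    [0,0.35,0,-7,0,6,1],
    [0,0.42,0,-8,0,7,1],
    [0,0.5,0,-9,0,8,1],
    [0,0.5,0,-9,0,8,1]
  ]
}}

```text
time_s: 6.4
eef_pos: [580.7, 27.8, 139.9]
tool_rot: [[0.001, 0.996, -0.088], [0.083, 0.088, 0.993], [0.997, -0.009, -0.082]]
ft_force: [-0.9, -0.7, -1.8]
width: 65.3
grip_force: 66.7
```

```bash
python3 - <<'E'
from h import *
s=st(); print(np.round(s["tool_rot"],2).tolist())
t=save("top","t2.png")[0]; sc=save("scene","s2.png")[0]
o=np.hstack([cv2.resize(t[150:320,150:400],(500,340)),cv2.resize(sc[120:320,230:410],(306,340))])[:, :800]
cv2.imwrite("pics/v2.png",o[:,:,::-1])
E
```

```text
{'time_s': 6.4, 'joint_positions': [0.35, 0.93, 0.02, 1.66, -1.14, 1.75, 1.07], 'eef_pos': [580.66, 27.76, 139.89], 'ft_force': [-0.92, -0.69, -1.79], 'width': 65.27, 'grip_force': 66.67}
[[0.0, 1.0, -0.09], [0.08, 0.09, 0.99], [1.0, -0.01, -0.08]]
```

View pics/v2.png

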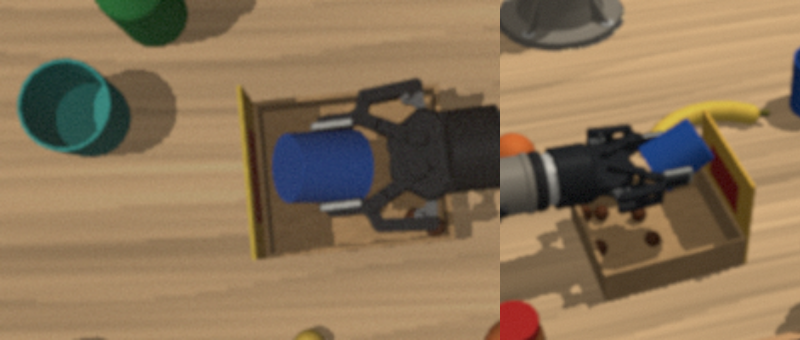

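Five brown balls are visible in the carton (scene crop at (589,212), (600,212), (638,215), (601,247), (652,239)), and the cup is tipped above it. Now I reverse the motion.

```bash
python3 - <<'E'
from h import *
for t,z in ((105,155),(90,165),(75,180),(60,195),(30,210),(0,210)):
    p,R=cup_tcp((580,38,z),5,t); print(t,row(p,R))
E
```

```text
105 ([-0.002, -0.264, -0.003], [9.2, -0.9, -3.9])
90 ([-0.002, -0.526, -0.003], [22.7, -0.9, -5.3])
75 ([-0.003, -0.787, -0.003], [41.3, -1.0, -6.3])
60 ([-0.003, -1.049, -0.003], [59.6, -1.1, -6.3])
30 ([-0.004, -1.573, -0.002], [79.8, -1.1, -2.8])
0 ([-0.005, -2.096, -0.001], [82.0, -1.1, 4.0])
```

Emit:
{"name": "arm_command", "arguments": {
  "plan": [
    [0,-0.13,0,5,-1,-2,1],
    [0,-0.26,0,9,-1,-4,1],
    [0,-0.39,0,16,-1,-5,1],
    [0,-0.52,0,23,-1,-5,1],
    [0,-0.65,0,32,-1,-6,1],
    [0,-0.79,0,41,-1,-6,1],
    [0,-0.92,0,50,-1,-6,1],
    [0,-1.05,0,60,-1,-6,1]
  ]
}}

```text
time_s: 7.3
eef_pos: [581.5, 26.4, 206.2]
tool_rot: [[-0.08, 0.996, -0.034], [0.905, 0.087, 0.416], [0.417, 0.003, -0.909]]
ft_force: [-0.3, 1.2, -0.9]
width: 65.1
grip_force: 66.6
```

```bash
python3 - <<'E'
from h import *
st()
for t,z in ((30,210),(0,210)):
    p,R=cup_tcp((580,38,z),5,t); print(t,row(p,R))
E
```

```text
{'time_s': 7.3, 'joint_positions': [-0.15, 0.4, 0.32, 1.75, -0.59, 1.19, 0.52], 'eef_pos': [581.5, 26.35, 206.23], 'ft_force': [-0.32, 1.23, -0.94], 'width': 65.08, 'grip_force': 66.55}
30 ([0.002, -0.518, 0.001], [11.5, -0.4, -12.3])
0 ([0.003, -1.041, -0.0], [18.5, -0.4, -10.8])
```

Emit:
{"name": "arm_command", "arguments": {
  "plan": [
    [0,-0.13,0,3,0,-3,1],
    [0,-0.26,0,6,0,-6,1],
    [0,-0.39,0,9,0,-9,1],
    [0,-0.52,0,12,0,-12,1],
    [0,-0.65,0,14,0,-12,1],
    [0,-0.78,0,16,0,-12,1],
    [0,-0.91,0,17,0,-11,1],
    [0,-1.04,0,18,0,-11,1]
  ]
}}

```text
time_s: 8.1
eef_pos: [580.4, 39.6, 222.9]
tool_rot: [[-0.072, 0.996, 0.053], [0.819, 0.09, -0.567], [-0.57, 0.002, -0.822]]
ft_force: [0.2, -0.0, -1.4]
width: 65.3
grip_force: 66.5
```

```bash
python3 - <<'E'
from h import *
st()
p,R=cup_tcp((510,320,205),31.7,0); print(row(p,R))
E
```

```text
{'time_s': 8.1, 'joint_positions': [-0.84, 0.45, 0.54, 1.76, 0.4, 1.18, -0.43], 'eef_pos': [580.36, 39.59, 222.88], 'ft_force': [0.16, -0.05, -1.42], 'width': 65.34, 'grip_force': 66.54}
([-0.263, -0.004, -0.382], [237.4, -45.2, -159.7])
```

Emit:
{"name": "arm_command", "arguments": {
  "plan": [
    [-0.03,0,-0.05,32,-6,-22,1],
    [-0.07,0,-0.1,66,-12,-44,1],
    [-0.11,0,-0.16,102,-19,-69,1],
    [-0.16,0,-0.23,140,-27,-94,1],
    [-0.21,0,-0.3,178,-34,-120,1],
    [-0.25,0,-0.36,212,-40,-143,1],
    [-0.26,0,-0.38,237,-45,-160,1],
    [-0.26,0,-0.38,237,-45,-160,1]
  ]
}}

```text
time_s: 8.9
eef_pos: [507.2, 326.3, 218.3]
tool_rot: [[-0.439, 0.848, 0.297], [0.701, 0.53, -0.477], [-0.562, -0.001, -0.827]]
ft_force: [-0.3, 0.2, -0.1]
width: 65.3
grip_force: 66.6
```

```bash
python3 - <<'E'
from h import *
st()
for z in (60,37.5,35.5):
    p,R=cup_tcp((510,319,z),31.7,0); print(row(p,R))
E
```

```text
{'time_s': 8.9, 'joint_positions': [-1.18, 0.46, 0.34, 1.69, 0.44, 1.23, -0.49], 'eef_pos': [507.19, 326.32, 218.26], 'ft_force': [-0.33, 0.24, -0.11], 'width': 65.29, 'grip_force': 66.65}
([0.002, -0.014, 0.005], [75.3, -1.4, 123.5])
([0.002, -0.014, 0.005], [87.9, -1.3, 142.1])
([0.002, -0.014, 0.005], [89.1, -1.3, 143.7])
```

Emit:
{"name": "arm_command", "arguments": {
  "plan": [
    [0,-0.014,0,20,0,32,1],
    [0,-0.014,0,42,-1,68,1],
    [0,-0.014,0,60,-1,98,1],
    [0,-0.014,0,72,-1,117,1],
    [0,-0.014,0,78,-1,127,1],
    [0,-0.014,0,78,-1,127,1],
    [0,-0.014,0,78,-1,127,1],
    [0,-0.014,0,78,-1,127,1]
  ]
}}

```text
time_s: 9.7
eef_pos: [514.1, 311.9, 71.2]
tool_rot: [[-0.425, 0.854, 0.301], [0.697, 0.521, -0.493], [-0.578, -0.0, -0.816]]
ft_force: [-0.2, 1.0, 0.2]
width: 65.1
grip_force: 66.6
```

```bash
python3 - <<'E'
from h import *
s=st()
R=np.c_[[-.429,.696,-.575],[.852,.524,-.001],[.3,-.491,-.818]]
e=np.array(s["eef_pos"]); 
for z in (51,49.2,48.5): print(row([e[0],e[1],z],R))
E
```

```text
{'time_s': 9.7, 'joint_positions': [-1.15, 0.66, 0.34, 1.79, 0.46, 0.98, -0.62], 'eef_pos': [514.13, 311.94, 71.16], 'ft_force': [-0.2, 0.97, 0.25], 'width': 65.11, 'grip_force': 66.63}
([-0.001, 0.003, -0.003], [11.6, 0.0, 16.4])
([-0.001, 0.003, -0.003], [12.7, 0.0, 17.9])
([-0.001, 0.003, -0.003], [13.1, 0.0, 18.5])
```

Emit:
{"name": "arm_command", "arguments": {
  "plan": [
    [0,0.003,0,6,0,9,1],
    [0,0.003,0,9,0,13,1],
    [0,0.003,0,11,0,16,1],
    [0,0.003,0,12,0,17,1],
    [0,0.003,0,12.7,0,18,1],
    [0,0.003,0,12.7,0,18,1],
    [0,0.003,0,12.7,0,18,1]
  ]
}}

```text
time_s: 10.4
eef_pos: [513.3, 310.6, 48.9]
tool_rot: [[-0.427, 0.854, 0.298], [0.696, 0.52, -0.496], [-0.578, -0.004, -0.816]]
ft_force: [-2.9, -0.0, 9.0]
width: 65.5
grip_force: 67.1
```

Emit:
{"name": "arm_command", "arguments": {
  "plan": [
    [0,0,0,0,0,0,0],
    [0,0,0,0,0,0,-1],
    [0,0,0,0,0,0,-1],
    [0,0,0,0,0,0,-1],
    [0,0,0,0,0,0,-1],
    [0,0,0,0,0,-8,-1],
    [0,0,0,0,0,-30,-1],
    [0,0,0,0,0,-70,-1]
  ]
}}

```text
time_s: 11.2
eef_pos: [491.7, 343.1, 104.0]
tool_rot: [[-0.426, 0.855, 0.295], [0.695, 0.518, -0.498], [-0.579, -0.008, -0.815]]
ft_force: [0.6, 0.3, -0.2]
width: 85.5
grip_force: 0.0
```

```bash
python3 - <<'E'
from h import *
s=st()
up=np.array(s["eef_pos"])+[-20,40,140]; print("up",row(up,Rtool(20,0)))
print(row([560,200,290],Rtool(10,0)))
E
```

```text
{'time_s': 11.2, 'joint_positions': [-1.2, 0.62, 0.32, 1.75, 0.44, 1.08, -0.62], 'eef_pos': [491.72, 343.1, 104.05], 'ft_force': [0.56, 0.25, -0.23], 'width': 85.49, 'grip_force': 0.0}
up ([0.053, 0.616, 0.192], [-44.7, 2.5, -140.0])
([0.107, 0.612, 0.361], [-236.2, -17.2, -60.2])
```

Emit:
{"name": "arm_command", "arguments": {
  "plan": [
    [0,0,0,-10,0,-50,-1],
    [0.02,0.15,0.05,-25,0,-95,-1],
    [0.05,0.3,0.15,-45,2,-140,-1],
    [0.05,0.45,0.19,-80,0,-130,-1],
    [0.08,0.6,0.25,-125,-5,-110,-1],
    [0.1,0.61,0.36,-165,-10,-95,-1],
    [0.1,0.61,0.36,-205,-14,-75,-1],
    [0.1,0.61,0.36,-236,-17,-60,-1]
  ]
}}

```text
time_s: 12.0
eef_pos: [562.1, 197.5, 291.4]
tool_rot: [[-0.175, 0.985, 0.01], [0.985, 0.175, 0.006], [0.004, 0.011, -1.0]]
ft_force: [0.6, 0.2, -0.8]
width: 85.3
grip_force: 0.0
```

```bash
python3 - <<'E'
from h import *
s=st()
print(row([560,-110,280],Rtool(-45,0)))
im,K,c=save("top","t3.png")
h=cv2.cvtColor(im,cv2.COLOR_RGB2HSV)
cv2.imwrite("pics/v3.png",cv2.resize(im[170:300,140:400],(800,400))[:,:,::-1])
E
```

```text
{'time_s': 12.0, 'joint_positions': [-0.71, 0.29, 0.38, 1.64, -0.11, 1.22, -0.13], 'eef_pos': [562.12, 197.51, 291.39], 'ft_force': [0.6, 0.17, -0.75], 'width': 85.34, 'grip_force': 0.0}
([0.008, -0.009, 0.961], [-302.4, -56.0, 9.6])
```

View pics/v3.png

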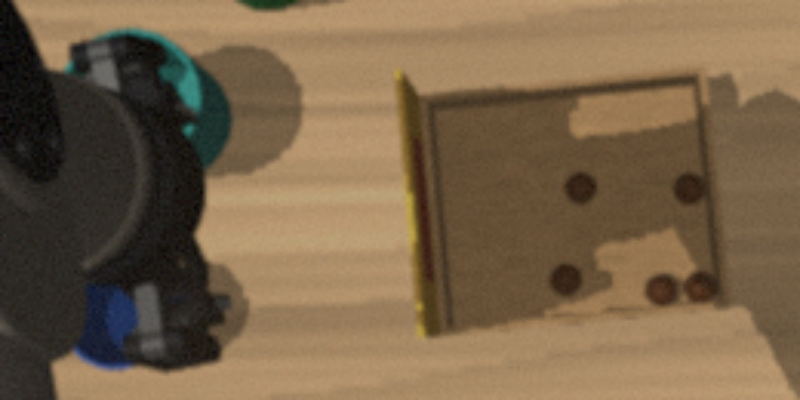

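All five balls lie in the carton: crop positions (580,187), (690,187), (566,278), (661,289), (701,287). On to the clip.

Emit:
{"name": "arm_command", "arguments": {
  "plan": [
    [0,0,0.12,-38,-7,1,-1],
    [0,0,0.24,-76,-14,2,-1],
    [0,0,0.36,-114,-21,4,-1],
    [0,0,0.48,-152,-28,5,-1],
    [0,0,0.6,-190,-35,6,-1],
    [0,0,0.72,-228,-42,7,-1],
    [0,0,0.84,-266,-49,9,-1],
    [0.008,-0.009,0.96,-302,-56,10,-1]
  ]
}}

```text
time_s: 12.85
eef_pos: [559.5, -106.6, 278.4]
tool_rot: [[0.706, 0.708, -0.001], [0.708, -0.706, -0.0], [-0.001, -0.001, -1.0]]
ft_force: [0.2, 0.7, 1.1]
width: 85.1
grip_force: 0.0
```

```bash
python3 - <<'E'
from h import *
s=st()
R=Rtool(-76.5,0); print(row([534,-312,230],R))
E
```

```text
{'time_s': 12.85, 'joint_positions': [-0.43, 0.29, 0.67, 1.72, -0.19, 1.2, -0.49], 'eef_pos': [559.46, -106.62, 278.43], 'ft_force': [0.17, 0.71, 1.08], 'width': 85.08, 'grip_force': 0.0}
([-0.001, 0.001, 0.551], [-163.3, 127.1, 48.5])
```

Emit:
{"name": "arm_command", "arguments": {
  "plan": [
    [0,0,0.1,-30,24,5,-1],
    [0,0,0.2,-60,48,12,-1],
    [0,0,0.3,-90,72,20,-1],
    [0,0,0.4,-120,96,28,-1],
    [0,0,0.5,-145,114,38,-1],
    [0,0,0.55,-163,127,48,-1],
    [0,0,0.55,-163,127,48,-1],
    [0,0,0.55,-163,127,48,-1]
  ]
}}

```text
time_s: 13.65
eef_pos: [535.9, -309.8, 230.1]
tool_rot: [[0.971, 0.239, -0.002], [0.239, -0.971, 0.001], [-0.002, -0.001, -1.0]]
ft_force: [-0.0, 0.4, -0.3]
width: 85.5
grip_force: 0.0
```

```bash
python3 - <<'E'
from h import *
s=st()
im,K,c=save("wrist","w3.png"); print(np.round(c,2).tolist(),K.tolist())
for z in(15,60,66,96): print(z,proj([534,-312,z],K,c))
E
```

```text
{'time_s': 13.65, 'joint_positions': [-0.12, 0.47, 0.8, 1.66, -0.36, 1.16, -0.56], 'eef_pos': [535.86, -309.81, 230.05], 'ft_force': [-0.0, 0.37, -0.32], 'width': 85.53, 'grip_force': 0.0}
[[0.24, -0.93, -0.27, 602.85], [-0.97, -0.23, -0.07, -292.61], [-0.0, 0.28, -0.96, 347.9], [0.0, 0.0, 0.0, 1.0]] [[384.413731271819, 0.0, 319.4813753383245], [0.0, 384.413731271819, 234.92126081977852], [0.0, 0.0, 1.0]]
15 [[322.04839083 209.05788369]]
60 [[322.42146009 221.33697507]]
66 [[322.47959308 223.2503469 ]]
96 [[322.80867842 234.08176468]]
```

View pics/w3.png

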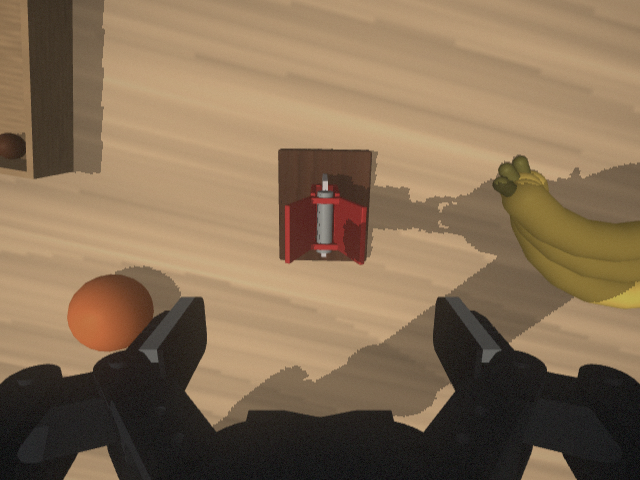

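The wrist view shows the clip's hinge barrel centred at about (325,221), its handle tops at x≈286 and 366, square with the gripper, so I only shift by a couple of mm.

```bash
python3 - <<'E'
from h import *
print(row([535.7,-313.4,102],Rtool(-76.5,0)))
E
```

```text
([-0.001, 0.001, 0.008], [-1.7, 4.2, 128.3])
```

Emit:
{"name": "arm_command", "arguments": {
  "plan": [
    [0,0,0.005,0,3,40,-1],
    [0,0,0.005,0,3,75,-1],
    [0,0,0.005,0,3,90,-1],
    [0,0,0.005,0,3,90,-1],
    [0,0,0.005,0,3,90,-1]
  ]
}}

```text
time_s: 14.2
eef_pos: [537.5, -313.2, 141.5]
tool_rot: [[0.972, 0.235, 0.0], [0.235, -0.972, -0.001], [0.0, 0.001, -1.0]]
ft_force: [0.3, -0.2, 0.8]
width: 85.0
grip_force: 0.0
```

```bash
python3 - <<'E'
from h import *
st(); print(row([535.7,-313.4,102],Rtool(-76.5,0)))
E
```

```text
{'time_s': 14.2, 'joint_positions': [-0.07, 0.57, 0.74, 1.74, -0.44, 1.01, -0.51], 'eef_pos': [537.46, -313.19, 141.48], 'ft_force': [0.33, -0.19, 0.75], 'width': 85.04, 'grip_force': 0.0}
([0.001, -0.0, 0.002], [-1.8, -0.3, 39.5])
```

Emit:
{"name": "arm_command", "arguments": {
  "plan": [
    [0,0,0.002,-1,0,20,-1],
    [0,0,0.002,-1.5,0,34,-1],
    [0,0,0.002,-1.8,0,39.5,-1],
    [0,0,0.002,-1.8,0,39.5,-1],
    [0,0,0.002,-1.8,0,39.5,-1]
  ]
}}

```text
time_s: 14.7
eef_pos: [535.0, -314.1, 101.3]
tool_rot: [[0.973, 0.232, -0.0], [0.232, -0.973, -0.001], [-0.001, 0.001, -1.0]]
ft_force: [0.2, -0.3, 1.0]
width: 85.5
grip_force: 0.0
```

```bash
python3 - <<'E'
from h import *
st(); print(row([535.7,-313.4,102],Rtool(-76.5,0)))
im,K,c=save("wrist","w4.png")
E
```

```text
{'time_s': 14.7, 'joint_positions': [-0.05, 0.61, 0.71, 1.77, -0.48, 0.94, -0.48], 'eef_pos': [534.96, -314.11, 101.34], 'ft_force': [0.18, -0.25, 0.99], 'width': 85.49, 'grip_force': 0.0}
([0.001, 0.001, -0.001], [0.9, -0.5, -0.7])
```

View pics/w4.png

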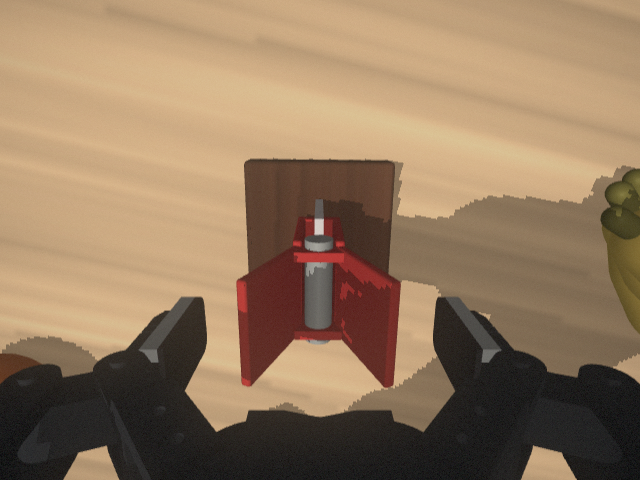

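The clip's handles lie at x≈238 and 400, centred between the fingertips (205 and 435).

```bash
python3 - <<'E'
from h import *
im,K,c=load("w4.png")
s=status.state(); e=np.array(s["eef_pos"]); R=np.array(s["tool_rot"])
print("grasp pt",proj(e+6*R[:,2],K,c), "handle top pts", plane([(238,281),(245,386),(400,281),(390,386)],K,c,105).round(1).tolist())
q=plane([(238,281),(245,386),(400,281),(390,386)],K,c,105); print("in tool",((q-e)@R).round(1).tolist())
q=plane([(319,240),(319,334)],K,c,72); print("barrel tool",((q-e)@R).round(1).tolist())
E
```

```text
grasp pt [[321.37626618 325.2670476 ]] handle top pts [[549.3, -283.3, 105.0], [511.1, -292.6, 105.0], [561.4, -333.7, 105.0], [522.8, -341.7, 105.0]]
in tool [[21.1, -26.8, -3.6], [-18.2, -26.6, -3.5], [21.1, 25.1, -3.5], [-18.3, 23.9, -3.5]]
barrel tool [[24.9, -0.9, 29.5], [-17.3, -0.8, 29.5]]
```

Emit:
{"name": "arm_command", "arguments": {
  "plan": [
    [0,0,0,2,-1,0,-1],
    [0,0,0,2,-1,0,0],
    [0,0,0,2,-1,0,0.5],
    [0,0,0,2,-1,0,1],
    [0,0,0,2,-1,0,1],
    [0,0,0,2,-1,0,1],
    [0,0,0,2,-1,0,1],
    [0,0,0,2,-1,0,1]
  ]
}}

```text
time_s: 15.55
eef_pos: [537.8, -313.9, 104.0]
tool_rot: [[0.973, 0.232, 0.003], [0.232, -0.973, -0.002], [0.003, 0.003, -1.0]]
ft_force: [-1.1, 1.7, 14.9]
width: 21.0
grip_force: 59.1
```

Emit:
{"name": "arm_command", "arguments": {
  "plan": [
    [0,0,0,0,0,-5,1],
    [0,0,0,0,0,-15,1],
    [0,0,0,0,0,-30,1],
    [0,0,0,0,0,-50,1],
    [0,0,0,0,0,-75,1],
    [0,0,0,0,0,-105,1],
    [0,0,0,0,0,-135,1],
    [0,0,0,0,0,-165,1]
  ]
}}

```text
time_s: 16.35
eef_pos: [536.1, -312.3, 267.6]
tool_rot: [[0.973, 0.232, -0.001], [0.232, -0.973, -0.001], [-0.001, 0.0, -1.0]]
ft_force: [0.8, -0.0, -0.7]
width: 20.8
grip_force: 59.2
```

```bash
python3 - <<'E'
from h import *
st(); im,K,c=save("wrist","w5.png"); sc=save("scene","s5.png")[0]
o=np.hstack([cv2.resize(im[150:450],(500,234*300//300)),cv2.resize(sc[130:290,110:310],(292,234))])
cv2.imwrite("pics/v5.png",o[:,:,::-1])
print(row([560,-110,275],Rtool(-80,0)))
E
```

```text
{'time_s': 16.35, 'joint_positions': [-0.13, 0.44, 0.82, 1.61, -0.34, 1.23, -0.59], 'eef_pos': [536.13, -312.33, 267.63], 'ft_force': [0.81, -0.01, -0.69], 'width': 20.77, 'grip_force': 59.24}
([0.006, -0.005, 0.059], [68.7, -193.7, -4.7])
```

View pics/v5.png

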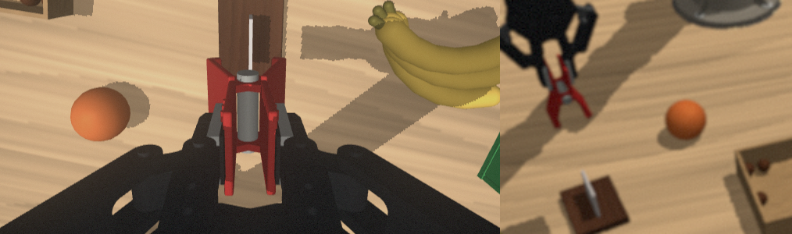

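The clip is held open (handles pinched, jaws gaping) well above the fin. That was my last picture, so from here I measure numerically only.

Emit:
{"name": "arm_command", "arguments": {
  "plan": [
    [0,0,0.01,5,-12,-3,1],
    [0,0,0.02,14,-38,-6,1],
    [0,0,0.03,25,-68,-8,1],
    [0,0,0.04,36,-100,-10,1],
    [0,0,0.05,47,-132,-12,1],
    [0,0,0.06,58,-164,-14,1],
    [0,0,0.06,66,-186,-15,1],
    [0,0,0.06,69,-194,-15,1]
  ]
}}

```text
time_s: 17.25
eef_pos: [558.9, -104.0, 280.2]
tool_rot: [[0.984, 0.178, -0.002], [0.178, -0.984, 0.001], [-0.002, -0.002, -1.0]]
ft_force: [0.3, -0.6, -0.8]
width: 20.8
grip_force: 59.3
```

```bash
python3 - <<'E'
from h import *
st()
im,K,c=load("t3.png"); h=cv2.cvtColor(im,cv2.COLOR_RGB2HSV)
m=cv2.inRange(h,np.array((20,120,50)),np.array((34,255,255)))[185:288,262:290]
rows=[(r+185,262+np.where(m[r])[0][0],262+np.where(m[r])[0][-1]) for r in range(m.shape[0]) if m[r].any()]
rows=np.array(rows); print(rows[::8].tolist(),rows[0],rows[-1])
f=np.polyfit(rows[3:-3,0],rows[3:-3,1]-0.5,1); v=rows[[0,-1],0]+np.array([-.5,.5])
q=plane(np.c_[np.polyval(f,v),v],K,c,140); d=q[0]-q[1]; yaw=np.degrees(np.arctan2(d[1],d[0])); n=np.array([-np.sin(np.radians(yaw)),np.cos(np.radians(yaw)),0])
print(q.round(1).tolist(),np.linalg.norm(d),yaw,"mid",q.mean(0)-2*n)
print(row([575,106,290],Rtool(-85,0)))
E
```

```text
{'time_s': 17.25, 'joint_positions': [-0.55, 0.32, 0.83, 1.72, -0.25, 1.22, -1.05], 'eef_pos': [558.88, -103.98, 280.16], 'ft_force': [0.32, -0.6, -0.81], 'width': 20.77, 'grip_force': 59.26}
[[192, 269, 269], [201, 272, 272], [210, 272, 275], [219, 272, 272], [228, 271, 273], [236, 272, 274], [244, 272, 275], [252, 273, 274], [261, 275, 276], [269, 275, 279], [279, 276, 278]] [192 269 269] [279 276 278]
[[656.6, 115.5, 140.0], [496.1, 106.0, 140.0]] 160.81979295385332 3.3661356224169476 mid [576.46432569 108.73566325 140.        ]
([-0.001, 0.002, 0.092], [53.2, -203.8, -9.6])
```

Emit:
{"name": "arm_command", "arguments": {
  "plan": [
    [0,0,0.01,4,-14,-1,1],
    [0,0,0.03,12,-45,-3,1],
    [0,0,0.05,21,-80,-5,1],
    [0,0,0.06,30,-115,-7,1],
    [0,0,0.08,39,-150,-8,1],
    [0,0,0.09,47,-180,-10,1],
    [0,0,0.09,52,-200,-10,1],
    [0,0,0.09,53,-204,-10,1]
  ]
}}

```text
time_s: 18.05
eef_pos: [575.4, 104.9, 289.8]
tool_rot: [[0.996, 0.088, -0.002], [0.088, -0.996, -0.0], [-0.002, 0.0, -1.0]]
ft_force: [0.3, 0.7, 0.2]
width: 21.2
grip_force: 59.2
```

```bash
python3 - <<'E'
from h import *
s=st(); e=np.array(s["eef_pos"]); R=np.array(s["tool_rot"])
im,K,c=save("wrist","w6.png"); h=cv2.cvtColor(im,cv2.COLOR_RGB2HSV)
print("expected edge px",proj([[496,104,140],[535,106.5,140],[576,108.7,140],[615,112,140],[656,113.5,140]],K,c).round(0).tolist())
m=cv2.inRange(h,np.array((18,110,40)),np.array((36,255,255)))
for r in range(0,480,30):
    x=np.where(m[r])[0]; print(r,(x.min(),x.max(),len(x)) if len(x) else None,end="; ")
mr=cv2.inRange(h,np.array((0,150,40)),np.array((6,255,255)))|cv2.inRange(h,np.array((175,150,40)),np.array((180,255,255)))
print()
for r in range(180,420,15):
    x=np.where(mr[r])[0]; print(r,[ (a[0],a[-1]) for a in np.split(x,np.where(np.diff(x)>3)[0]+1) if len(a)],end="; ")
E
```

```text
{'time_s': 18.05, 'joint_positions': [-0.86, 0.34, 0.79, 1.67, -0.25, 1.24, -1.51], 'eef_pos': [575.4, 104.92, 289.84], 'ft_force': [0.28, 0.71, 0.21], 'width': 21.2, 'grip_force': 59.24}
expected edge px [[312.0, 324.0], [313.0, 277.0], [315.0, 223.0], [315.0, 169.0], [318.0, 106.0]]
0 None; 30 None; 60 None; 90 None; 120 (np.int64(311), np.int64(317), 7); 150 (np.int64(311), np.int64(317), 7); 180 (np.int64(311), np.int64(316), 6); 210 (np.int64(311), np.int64(316), 6); 240 None; 270 None; 300 None; 330 None; 360 (np.int64(302), np.int64(335), 34); 390 None; 420 None; 450 None; 
180 []; 195 []; 210 []; 225 [(np.int64(280), np.int64(280)), (np.int64(349), np.int64(365))]; 240 [(np.int64(265), np.int64(283)), (np.int64(343), np.int64(365))]; 255 [(np.int64(266), np.int64(303)), (np.int64(307), np.int64(307)), (np.int64(327), np.int64(364))]; 270 [(np.int64(267), np.int64(300)), (np.int64(333), np.int64(364))]; 285 [(np.int64(267), np.int64(274)), (np.int64(284), np.int64(297)), (np.int64(333), np.int64(353))]; 300 [(np.int64(283), np.int64(297)), (np.int64(301), np.int64(301)), (np.int64(334), np.int64(355))]; 315 [(np.int64(286), np.int64(301)), (np.int64(332), np.int64(353))]; 330 [(np.int64(287), np.int64(306)), (np.int64(327), np.int64(351))]; 345 [(np.int64(288), np.int64(304)), (np.int64(332), np.int64(351))]; 360 [(np.int64(288), np.int64(300)), (np.int64(336), np.int64(350))]; 375 [(np.int64(289), np.int64(298)), (np.int64(338), np.int64(350))]; 390 [(np.int64(287), np.int64(298)), (np.int64(341), np.int64(352))]; 405 [];
```

```bash
python3 - <<'E'
from h import *
s=status.state(); e=np.array(s["eef_pos"]); R=np.array(s["tool_rot"])
im,K,c=load("w6.png"); h=cv2.cvtColor(im,cv2.COLOR_RGB2HSV)
m=cv2.inRange(h,np.array((18,110,40)),np.array((36,255,255)))
r=np.array([(np.where(m[y,290:340])[0].mean()+290,y) for y in range(60,222) if m[y,290:340].sum()>255*3]); print("rows",r[0],r[-1])
f=np.polyfit(r[4:-3,1],r[4:-3,0],1); v=np.array([r[0,1]-.5,215])
q=plane(np.c_[np.polyval(f,v),v],K,c,140); t=(q-e)@R; print("edge world",q.round(1).tolist(),"tool",t.round(1).tolist()); d=q[0]-q[1]; print("yaw",np.degrees(np.arctan2(d[1],d[0])),"angle in tool",np.degrees(np.arctan2(t[0,1]-t[1,1],t[0,0]-t[1,0])))
u=d/np.linalg.norm(d); mid=q[0]-80*u; print("mid",mid,"tool",(mid-e)@R)
# clip: jaw outside edges at tool depth ~80 (tips) , handle edges, in tool y
def atdepth(uv,dz): 
    z=e[2]-dz; return ((plane(uv,K,c,z)-e)@R).round(1).tolist()
mr=cv2.inRange(h,np.array((0,150,40)),np.array((6,255,255)))|cv2.inRange(h,np.array((175,150,40)),np.array((180,255,255)))
print("jaw tips",atdepth([(264.5,250),(365.5,250)],80),"hdl top",atdepth([(287.5,390),(352,390)],-6))
ys=[y for y in range(150,430) if mr[y,240:400].any()]; print("red rows",ys[0],ys[-1])
for y in (ys[0],ys[0]+4,ys[0]+8,ys[0]+12):
    x=np.where(mr[y])[0]; print(y,x.min(),x.max(),len(x))
print("red top row at depth80",atdepth([(265,ys[0]),(365,ys[0])],80))
E
```

```text
rows [314. 105.] [313. 221.]
edge world [[656.7, 115.9, 140.0], [582.1, 110.5, 140.0]] tool [[82.4, -5.6, 149.7], [7.7, -6.6, 149.9]]
yaw 4.182321394027922 angle in tool 0.7588640029938066
mid [576.90537592 110.11117095 140.        ] tool [  2.43271092  -6.61951584 149.90844555]
jaw tips [[4.2, -31.7, 80.0], [4.3, 23.0, 80.0]] hdl top [[-18.0, -12.8, -6.0], [-17.9, 9.2, -6.0]]
red rows 224 400
224 350 361 8
228 265 365 29
232 265 365 27
236 265 365 35
red top row at depth80 [[18.7, -30.9, 79.9], [18.9, 22.2, 80.0]]
```

Emit:
{"name": "arm_command", "arguments": {
  "plan": [
    [0,0,0.01,1,-2,5,1],
    [0,0,0.013,2,-4,16,1],
    [0,0,0.013,2.4,-5,30,1],
    [0,0,0.013,2.4,-5,44,1],
    [0,0,0.013,2.4,-5,56,1],
    [0,0,0.013,2.4,-5,64,1],
    [0,0,0.013,2.4,-5,64,1],
    [0,0,0.013,2.4,-5,64,1]
  ]
}}

```text
time_s: 18.9
eef_pos: [577.5, 107.6, 226.4]
tool_rot: [[0.997, 0.071, -0.001], [0.071, -0.997, -0.001], [-0.001, 0.0, -1.0]]
ft_force: [0.9, 0.1, -0.1]
width: 21.0
grip_force: 59.2
```

```bash
cat > m.py <<'E'
from h import *
import sys
n=sys.argv[1]
s=st(); e=np.array(s["eef_pos"]); R=np.array(s["tool_rot"])
im,K,c=save("wrist",n); h=cv2.cvtColor(im,cv2.COLOR_RGB2HSV)
m=cv2.inRange(h,np.array((18,110,40)),np.array((36,255,255)))
mr=cv2.inRange(h,np.array((0,150,40)),np.array((6,255,255)))|cv2.inRange(h,np.array((175,150,40)),np.array((180,255,255)))
runs=lambda x:[(int(a[0]),int(a[-1])) for a in np.split(x,np.where(np.diff(x)>3)[0]+1) if len(a)>1]
for y in range(0,300,12): 
    a,b=runs(np.where(m[y,230:400])[0]+230),runs(np.where(mr[y,230:400])[0]+230)
    if a or b: print(y,"yel",a,"red",b)
r=np.array([(np.where(m[y,290:340])[0].mean()+290,y) for y in range(0,218) if m[y,290:340].sum()>255*3])
f=np.polyfit(r[4:-3,1],r[4:-3,0],1); v=np.array([r[0,1]-.5,r[-4,1]]); print("rows",v)
q=plane(np.c_[np.polyval(f,v),v],K,c,140); t=(q-e)@R; d=q[0]-q[1]; u=d/np.linalg.norm(d); mid=q[0]-80*u
print("edge tool",t.round(1).tolist(),"yaw",np.degrees(np.arctan2(d[1],d[0])),"mid",mid.round(1),"tool",((mid-e)@R).round(1))
E
python3 m.py w7.png
```

```text
{'time_s': 18.9, 'joint_positions': [-0.84, 0.4, 0.76, 1.74, -0.3, 1.12, -1.49], 'eef_pos': [577.5, 107.62, 226.43], 'ft_force': [0.9, 0.1, -0.06], 'width': 21.03, 'grip_force': 59.24}
108 yel [(311, 318)] red []
120 yel [(311, 319)] red []
132 yel [(311, 319)] red []
144 yel [(311, 319)] red []
156 yel [(312, 319)] red []
168 yel [(312, 318)] red []
180 yel [(312, 318)] red []
192 yel [(312, 318)] red []
204 yel [(312, 318)] red []
216 yel [(312, 318)] red []
228 yel [(312, 318)] red [(265, 268), (276, 282), (348, 365)]
240 yel [] red [(265, 285), (343, 365)]
252 yel [] red [(266, 300), (332, 364)]
264 yel [] red [(266, 364)]
276 yel [] red [(267, 297), (334, 363)]
288 yel [] red [(267, 273), (284, 296), (333, 353)]
rows [103.5 214. ]
edge tool [[79.6, -2.7, 86.3], [22.6, -2.9, 86.4]] yaw 3.943295346039509 mid [576.8 110.4 140. ] tool [-0.4 -2.9 86.4]
```

```bash
python3 - <<'E'
from h import *
im,K,c=load("s5.png"); h=cv2.cvtColor(im,cv2.COLOR_RGB2HSV)
mr=(cv2.inRange(h,np.array((0,140,50)),np.array((6,255,255)))|cv2.inRange(h,np.array((174,140,50)),np.array((180,255,255))))[:, :]
n,l,s,ce=cv2.connectedComponentsWithStats(mr)
for i in range(1,n):
    if s[i][4]>20 and 100<ce[i][0]<220 and 120<ce[i][1]<260: print(s[i],ce[i])
for y in range(160,225,4):
    x=np.where(mr[y,120:210])[0]+120
    if len(x): print(y,[(int(a[0]),int(a[-1])) for a in np.split(x,np.where(np.diff(x)>2)[0]+1)])
e=np.array([536.13,-312.33,267.63]); R=Rtool(-76.6,0)
for dz in(-3,36,70,76,80,84): print(dz,proj([e+R@[x,y,dz] for x,y in((22,-19),(22,19),(-22,-19),(-22,19),(22,0))],K,c).round(1).tolist())
E
```

```text
[142 168  31  49 398] [152.97236181 195.18341709]
168 [(150, 151)]
172 [(151, 153)]
176 [(152, 155)]
180 [(144, 144), (153, 156)]
184 [(145, 157)]
188 [(146, 147), (156, 158)]
192 [(145, 149), (156, 162)]
196 [(144, 152), (159, 166)]
200 [(143, 152), (164, 168)]
204 [(142, 150), (167, 170)]
208 [(144, 149), (168, 172)]
212 [(146, 149)]
216 [(148, 150)]
-3 [[162.3, 180.2], [142.1, 186.2], [155.6, 167.8], [135.8, 173.4], [152.3, 183.2]]
36 [[166.3, 196.3], [146.7, 202.4], [159.7, 183.8], [140.5, 189.5], [156.6, 199.3]]
70 [[169.6, 209.7], [150.5, 215.8], [163.0, 197.1], [144.3, 202.9], [160.1, 212.7]]
76 [[170.2, 212.0], [151.1, 218.1], [163.6, 199.4], [145.0, 205.1], [160.7, 215.0]]
80 [[170.6, 213.5], [151.6, 219.6], [164.0, 200.9], [145.4, 206.7], [161.1, 216.6]]
84 [[170.9, 215.0], [152.0, 221.2], [164.4, 202.4], [145.9, 208.2], [161.5, 218.1]]
```

Emit:
{"name": "arm_command", "arguments": {
  "plan": [
    [0,0,0.002,0,0,6,1],
    [0,0,0.002,0,0,12,1],
    [0,0,0.002,0,0,18,1],
    [0,0,0.002,0,0,23,1],
    [0,0,0.002,0,0,26,1],
    [0,0,0.002,0,0,26,1],
    [0,0,0.002,0,0,26,1],
    [0,0,0.002,0,0,26,1]
  ]
}}

```text
time_s: 19.75
eef_pos: [577.5, 107.7, 200.6]
tool_rot: [[0.998, 0.069, -0.001], [0.069, -0.998, -0.0], [-0.001, 0.0, -1.0]]
ft_force: [0.3, 0.4, -1.5]
width: 20.9
grip_force: 59.2
```

```bash
python3 m.py w8.png; python3 - <<'E'
from h import *
im,K,c=save("scene","s8.png"); h=cv2.cvtColor(im,cv2.COLOR_RGB2HSV)
s=status.state(); e=np.array(s["eef_pos"]); R=np.array(s["tool_rot"])
mr=(cv2.inRange(h,np.array((0,140,50)),np.array((6,255,255)))|cv2.inRange(h,np.array((174,140,50)),np.array((180,255,255))))
my=cv2.inRange(h,np.array((18,110,40)),np.array((36,255,255)))
runs=lambda x:[(int(a[0]),int(a[-1])) for a in np.split(x,np.where(np.diff(x)>2)[0]+1)]
for y in range(150,250,4):
    a=np.where(mr[y,320:400])[0]+320; b=np.where(my[y,320:400])[0]+320
    print(y,"red",runs(a) if len(a) else "","yel",runs(b) if len(b) else "")
for dz in(36,66,72,78): print(dz,proj([e+R@[x,y,dz] for x,y in((22,-19),(22,19),(22,0))],K,c).round(1).tolist())
print("edge",proj([[656.7,114,140],[656.7,118,140],[599,112,140],[577,110,140],[497,104,140]],K,c).round(1).tolist())
E
```

```text
{'time_s': 19.75, 'joint_positions': [-0.83, 0.43, 0.75, 1.77, -0.32, 1.07, -1.47], 'eef_pos': [577.47, 107.71, 200.63], 'ft_force': [0.25, 0.43, -1.55], 'width': 20.93, 'grip_force': 59.25}
108 yel [(310, 318)] red []
120 yel [(310, 319)] red []
132 yel [(310, 319)] red []
144 yel [(310, 319)] red []
156 yel [(310, 319)] red []
168 yel [(311, 318)] red []
180 yel [(311, 318)] red []
192 yel [(311, 318)] red []
204 yel [(311, 318)] red []
216 yel [(311, 319)] red []
228 yel [(311, 319)] red [(265, 272), (276, 282), (348, 365)]
240 yel [] red [(265, 284), (343, 365)]
252 yel [] red [(266, 300), (332, 364)]
264 yel [] red [(266, 364)]
276 yel [] red [(267, 299), (333, 363)]
288 yel [] red [(267, 273), (284, 297), (334, 353)]
rows [100.5 214. ]
edge tool [[79.5, -2.8, 60.5], [28.4, -2.8, 60.6]] yaw 4.014081619476461 mid [576.7 110.4 140. ] tool [-0.5 -2.8 60.6]
150 red  yel 
154 red  yel 
158 red  yel 
162 red  yel 
166 red  yel 
170 red  yel 
174 red  yel 
178 red [(366, 369)] yel [(362, 363)]
182 red [(366, 371)] yel [(337, 353), (361, 364), (376, 381)]
186 red [(363, 373)] yel [(329,
[... 638 characters left out ...]
61, 368)] yel [(323, 324), (327, 328), (348, 348), (357, 357), (371, 380)]
234 red [(363, 368)] yel [(322, 326), (329, 329), (342, 342), (345, 345), (355, 355), (358, 359), (371, 379)]
238 red [(365, 368)] yel [(324, 324), (339, 339), (342, 342), (361, 362), (371, 379)]
242 red  yel [(338, 338), (343, 343), (346, 348), (360, 360), (364, 365), (370, 378)]
246 red  yel [(347, 347), (355, 355), (366, 377)]
36 [[376.0, 201.6], [359.3, 205.4], [367.7, 203.5]]
66 [[374.8, 212.3], [358.4, 216.1], [366.6, 214.2]]
72 [[374.6, 214.4], [358.2, 218.2], [366.4, 216.3]]
78 [[374.3, 216.5], [358.1, 220.3], [366.2, 218.4]]
edge [[378.3, 229.8], [380.2, 229.4], [368.0, 212.0], [363.7, 205.6], [349.6, 183.8]]
```

```bash
python3 - <<'E'
from h import *
for n in("top","scene"):
    im,K,c=save(n,n+"9.png"); h=cv2.cvtColor(im,cv2.COLOR_RGB2HSV)
    m=cv2.inRange(h,np.array((108,110,25)),np.array((125,255,255))); m=cv2.morphologyEx(m,cv2.MORPH_CLOSE,np.ones((5,5)))
    N,l,s,ce=cv2.connectedComponentsWithStats(m)
    print(n,[(s[i].tolist(),ce[i].round(0).tolist()) for i in range(1,N) if s[i][4]>200],"expected rim",proj([512,312,70],K,c).round(0),"foot",proj([512,312,0],K,c).round(0))
st()
E
```

```text
top [] expected rim [[175. 273.]] foot [[187. 273.]]
scene [([0, 5, 41, 105, 2904], [14.0, 62.0]), ([401, 147, 44, 80, 1951], [421.0, 183.0]), ([62, 462, 65, 18, 267], [93.0, 471.0])] expected rim [[432. 197.]] foot [[427. 218.]]
{'time_s': 19.95, 'joint_positions': [-0.83, 0.43, 0.75, 1.77, -0.32, 1.07, -1.47], 'eef_pos': [577.39, 107.74, 200.57], 'ft_force': [-0.66, 0.39, -1.25], 'width': 20.94, 'grip_force': 59.25}
```

```bash
python3 - <<'E'
from h import *
for f in("scene0.png","scene9.png"):
    im,K,c=load(f); h=cv2.cvtColor(im,cv2.COLOR_RGB2HSV)
    m=cv2.inRange(h,np.array((105,90,15)),np.array((128,255,255)))
    print(f,[(y,int(x.min()),int(x.max())) for y in range(186,232,4) if len(x:=np.where(m[y,400:470])[0]+400)])
E
```

```text
scene0.png [(186, 404, 427), (190, 413, 437), (194, 421, 444), (198, 421, 446), (202, 421, 446), (206, 420, 444), (210, 420, 443), (214, 419, 442), (218, 419, 433), (222, 422, 430)]
scene9.png [(186, 404, 427), (190, 413, 427), (194, 419, 441), (198, 418, 443), (202, 418, 443), (206, 418, 442), (210, 417, 441), (214, 416, 440), (218, 416, 433), (222, 418, 430), (226, 425, 429)]
```

The cup's outline matches its starting one, moved about 3 px, so it is standing upright. The balls are in the carton and the clip is centred over the board edge, so I'm handing in.

```bash
python3 -c "
from station import ctrl; print(ctrl.job_done())"
```

```text
the job is handed in; nothing more can be done
None
```

I handed the job in after about 20 s of the 72 s allowed, and no verdict came back: all five balls are in the carton, the cup is upright near its starting spot, and the arm is still holding the clip open, centred over the middle of the header board's edge, which sits an estimated 15–19 mm above the jaw tips (18 mm is half-way).

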